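# Find and release the latched key of a line selector

## Robot

A 6-joint arm with a two-finger parallel gripper is mounted at the origin on the work surface. World frame = base frame: x ahead of the robot, y to its left, z up, the work surface at z = 0. Lengths are in m, angles in rad, forces in N, time in s.
With the tool pointing down it reaches from about 0.375 to 0.9 m from the base axis. Payload 3.1 kg.
Tool frame: the origin (TCP) lies midway between the tips of the shut fingers; the grasp point (between the pads) lies 19 mm behind it; x points along the fingers, y is the direction in which the jaws open and shut, and the axes are right-handed (so a half turn about x gives the same grasp; the last joint's range is limited). The gripper opens to 87 mm and grips with 3 to 60 N. Pads are 19 mm wide; open, the fingers measure 117 mm over their backs; the gripper's body (75 mm by 190 mm) begins 51 mm behind the grasp point.
Start: joints at [-1.282, 0.527, 1.433, -0, 1.181, -0.178], TCP at [0.281, -0.558, 0.223] pointing down, gripper open.
Joint ranges: [-3.08, 3.08], [-0.75, 2.2], [0.22, 2.44], [-1.43, 4.57], [0, 2.65], [-2.85, 2.85]. Speed limits (rad/s): [2.79, 2.79, 3.14, 3.14, 3.14, 3.14].

## Interface

Orientations are given as a unit quaternion [x, y, z, w].
In Python, from rig import get_obs, imaging, robot gives the robot as it stands.
- The arm moves only by the shell command python3 -m inch 'ROWS' [FORCE]. ROWS is JSON, a list of rows, each a list of 3 entries, a list of its own where there are three numbers: the finger opening in mm, from 0 to 87, then the shift along the tool's x, y, z in mm, then the turn, a rotation vector about the tool's x, y, z in degrees. In form: [[grip, [dx, dy, dz], [wx, wy, wz]], ...]. A call has 1 to 12 rows; each row shifts and turns the pose as measured when the row begins, along the tool's axes as they then stand; what a row does not reach is not made up. A row lasts 1/8 s, in which the tool goes at most 62.5 mm and 10.7 degrees, less where a joint would pass 70% of its speed; a pose out of reach is approached as far as the arm can. A call with a gripper value outside its range is refused whole. The fingers move at their own pace and stop on an object; FORCE is the grip in N (left out, the last holds). Time passes only in rows, so rows that do not move let the fingers close. It gives the time, the measured TCP pose, the force and the opening at its end, in the units of the state.
- get_obs(): the state, without advancing time (a new reading comes with each control period).
- imaging.camera(name): name is "side" or "top"; returns the picture (384x512x3 uint8, red, green, blue); there is no depth.
- imaging.camera_params(name): a dict with "camera_matrix" (3x3 intrinsics, pixels), "xyz" and "rotation" of the camera in the world. Camera axes: x right, y down, z forward; pixel columns grow to the right and rows downward; lengths in m; the calibration is good to about 2 mm. A picture is of the moment at which its call begins. camera_params takes no time and is no camera call.
- robot.hand_in(): hands the job in, once; it reports no verdict.
Trained networks look in the newest picture that a camera, given by its name, has taken for a name from the list of things; names that differ only in an ending like _2 or _b are one class to them, and where a whole thing is asked for, a point or a joint stands for the part that bears it (a point fixed in the world has none). Each returns a list of dicts, best first, with "confidence" (0 to 1); they miss things now and then, are a little off and sometimes report something else, mostly with a low value. They report only what shows in the picture. A call takes as long as a camera call.
- imaging.cut_out(camera, target): "pixels" (384x512 bool, what is visible of it) and "box" ([centre column, centre row, width, height] in pixels, round what is visible of it).
- imaging.tip_of(camera, target): "pixel" ([column, row] in pixels: a listed point, or the origin of a listed thing).
The state is a dict: "time": time; "q": joint angles; "joint_velocities": joint speeds; "joint_torque": joint torques, N m; "position": TCP position; "tool_rot": TCP orientation; "ft_force": force on the tool from outside, world axes, zero at the start; "moment": the same for the moment, N m; "grip_width": finger opening in m.
Only numpy, scipy, OpenCV 4.12 (cv2) and the standard library are available. Lean on these libraries where they do the work, as an engineer would, in place of code of your own. Each camera call takes 0.05 s, during which the arm holds its last target. There are 200 camera calls.

## Task

Of the four identical keys on the line selector one is still latched down. Tap each key lightly with a fingertip, one after the other from left to right as seen from the robot, to find the latched one; then press that key home and let go, so that it springs out level with the others. Never press one of the other keys in, and leave the things lying around where they are.

Things in the scene. Friction and masses are not known exactly. Their poses are not given: they have to be found in the camera images.
- console: Line selector: fixed flat aluminium unit, 170 (own x, depth) x 310 (own y, width) x 55 mm high, level top. Origin: centre of its underside on the table; z up, x away from the robot, y to the left along the row. The keys stand on top in one row at own x = -35 mm, y = +75, +25, -25, -75 mm from left to right. Exactly one key starts latched; which place varies.
- key_a: One of four identical square white keys, cap 26 x 26 mm; which stands at which place in the row varies. Origin: centre of the cap's top face, axes as the console's; it moves straight down. The key that is latched yields only from about 6 N on; pushed 3 mm further down (about 8 N, to a firm stop at 59 mm above the table; allow 12 N) it is unlatched. (All four alike.)
- key_b: One of four identical square white keys, cap 26 x 26 mm; which stands at which place in the row varies. Origin: centre of the cap's top face, axes as the console's; it moves straight down. Once unlatched, a key follows the finger up as it leaves and comes out 5 mm higher than it was latched. (All four alike.)
- key_c: One of four identical square white keys, cap 26 x 26 mm; which stands at which place in the row varies. Origin: centre of the cap's top face, axes as the console's; it moves straight down. Out, its top is 12 mm above the console's top (67 mm above the table); latched, 5 mm lower (62 mm). (All four alike.)
- key_d: One of four identical square white keys, cap 26 x 26 mm; which stands at which place in the row varies. Origin: centre of the cap's top face, axes as the console's; it moves straight down. An out key yields from 4 N on, about 1 mm per further N, and springs back by itself: only the latched key stays down. (All four alike.)
- adapter_l_mid (a point): Bystander: brass coaxial adapter, 21 mm diameter, 34 mm tall, loose, standing on the console's top beyond the left end of the key row.
- adapter_r_mid (a point): Bystander: steel coaxial adapter, 21 mm diameter, 34 mm tall, loose, standing on the console's top behind the right half of the key row.
- screwdriver: Bystander: screwdriver, 190 mm long, lying loose on the table in front of the console.
- spanner: Bystander: open spanner, 160 mm long, lying loose right of the console.
- cap_jar: Bystander: clear jar with black lid, 64 mm diameter, 75 mm tall, loose, left of the console; origin at its underside.
- meter: Bystander: hand-held grey meter, 150 x 75 x 38 mm, lying loose left of the console; origin at its underside.
- handset: Bystander: white telephone handset, 200 x 50 x 44 mm, lying loose behind the console; origin at its underside.
- tape_roll: Bystander: grey ring-shaped roll, 90 mm diameter, 20 mm high, lying loose behind the console on the right; origin at its underside.

How it is judged:
By the outcome, as a careful person would: the job done as asked, in the order asked, and still so for the second after the job is handed in, with the robot touching nothing.
It also fails if it takes over 58 s, if anything falls off the work surface, if the arm or the gripper's body presses on something with over 40 N, if the wrist force passes 120 N, or if a joint passes its speed limit or range.

## Working session

There is one attempt and no reset: what is moved stays moved. The work goes in short steps, Python scripts to look and compute and a shell command to move; the robot and the scene stay as the last step left them, time stands still between calls to the robot, and variables do not carry over. Pictures are saved under pics/ and viewed, about 8 in all and at most 12, crops included, and the job is handed in when it is done.

```bash
mkdir -p pics; ls; cat > h.py <<'E'
import numpy as np, cv2
from rig import get_obs, imaging, robot
from scipy.spatial.transform import Rotation as R
def rot(p):
    r=np.array(p["rotation"],float)
    return r if r.shape==(3,3) else R.from_quat(r).as_matrix()
def back(cam,px,z):
    p=imaging.camera_params(cam);K=np.array(p["camera_matrix"]);o=np.array(p["xyz"])
    d=rot(p)@np.linalg.inv(K)@np.array([px[0],px[1],1.]);return o+d*(z-o[2])/d[2]
def proj(cam,X):
    p=imaging.camera_params(cam);K=np.array(p["camera_matrix"]);c=rot(p).T@(np.array(X)-np.array(p["xyz"]));u=K@c
    return u[:2]/u[2]
E
python3 - <<'E'
from h import *
ims=[]
for c in("top","side"):
    im=imaging.camera(c);cv2.imwrite(f"pics/{c}0.png",im[...,::-1]);print(c,imaging.camera_params(c))
    for t in("key_a","console","adapter_l_mid","adapter_r_mid"):
        for d in imaging.tip_of(c,t)[:5]: 
            z={"key_a":.067,"console":0}.get(t,.072); print(c,t,np.round(d["pixel"],1),round(d["confidence"],2),np.round(back(c,d["pixel"],z),4))
o=get_obs();print(o)
E
```

```text
pics
top {'camera_matrix': array([[456.56498045,   0.        , 249.49001026],
       [  0.        , 456.56498045, 201.26442299],
       [  0.        ,   0.        ,   1.        ]]), 'xyz': array([0.42077143, 0.02478145, 1.17289829]), 'rotation': array([ 0.71044254, -0.70047226,  0.0433658 , -0.05224391])}
top key_a [330.5 253.4] 0.65 [ 0.4474 -0.1567  0.067 ]
top key_a [265.1 252.5] 0.54 [4.473e-01 4.000e-04 6.700e-02]
top key_a [290.1 251.2] 0.42 [ 0.4513 -0.0597  0.067 ]
top key_a [306.9 249.5] 0.41 [ 0.4559 -0.1001  0.067 ]
top console [275.1 298. ] 0.63 [ 0.3354 -0.0274  0.    ]
top console [299.3 236.5] 0.6 [ 0.4909 -0.0883  0.    ]
top adapter_l_mid [287.7 251.7] 0.48 [ 0.4499 -0.0536  0.072 ]
top adapter_l_mid [240.6 243.4] 0.4 [0.4681 0.0596 0.072 ]
top adapter_r_mid [345.5 218. ] 0.53 [ 0.5329 -0.1928  0.072 ]
side {'camera_matrix': array([[446.26552465,   0.        , 255.39324151],
       [  0.        , 446.26552465, 191.18864351],
       [  0.        ,   0.        ,   1.        ]]), 'xyz': array([0.18051834, 0.74791263, 0.84144111]), 'rotation': array([-0.23497484,  0.8856
[... 538 characters left out ...]
.63 [ 0.5283 -0.1981  0.072 ]
{'time': 0.5, 'q': array([-1.28251175e+00,  5.27493839e-01,  1.43272927e+00, -1.43486625e-05,
        1.18135727e+00, -1.78487611e-01]), 'joint_velocities': array([-0.00183802, -0.00156728, -0.00191448,  0.00317854, -0.00039657,
       -0.00018878]), 'joint_torque': array([-1.86532641e-03, -4.39607441e+01, -1.76789439e+01,  6.32872945e-02,
        5.15876769e-02, -3.61922162e-05]), 'position': array([ 0.28127575, -0.55810034,  0.22254285]), 'tool_rot': array([-0.68793142, -0.16353208,  0.68794031, -0.16354127]), 'ft_force': array([-0.16822937,  1.18941082, -0.05273626]), 'moment': array([-0.00705003,  0.01279166,  0.00934919]), 'grip_width': 0.08731548098570671}
```

```bash
python3 - <<'E'
from h import *
a=cv2.imread("pics/top0.png");b=cv2.imread("pics/side0.png")
cv2.imwrite("pics/top1.png",cv2.resize(a[170:320,200:400],None,fx=4,fy=4,interpolation=cv2.INTER_CUBIC))
cv2.imwrite("pics/side1.png",cv2.resize(b[110:260,230:430],None,fx=4,fy=4,interpolation=cv2.INTER_CUBIC))
print([np.round(R.from_quat(get_obs()["tool_rot"]).as_matrix(),3)])
E
```

```text
[array([[-0.   ,  0.45 , -0.893],
       [-0.   , -0.893, -0.45 ],
       [-1.   ,  0.   ,  0.   ]])]
```

View pics/top1.png

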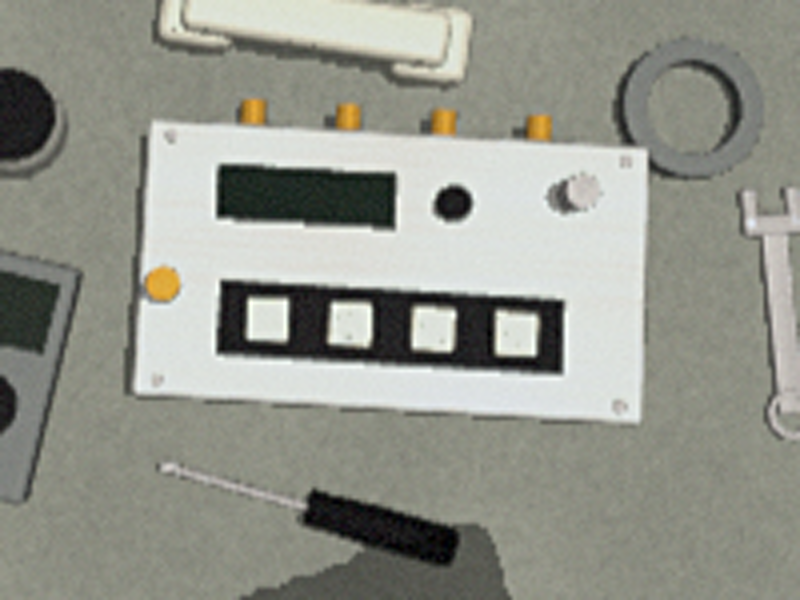

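View pics/side1.png

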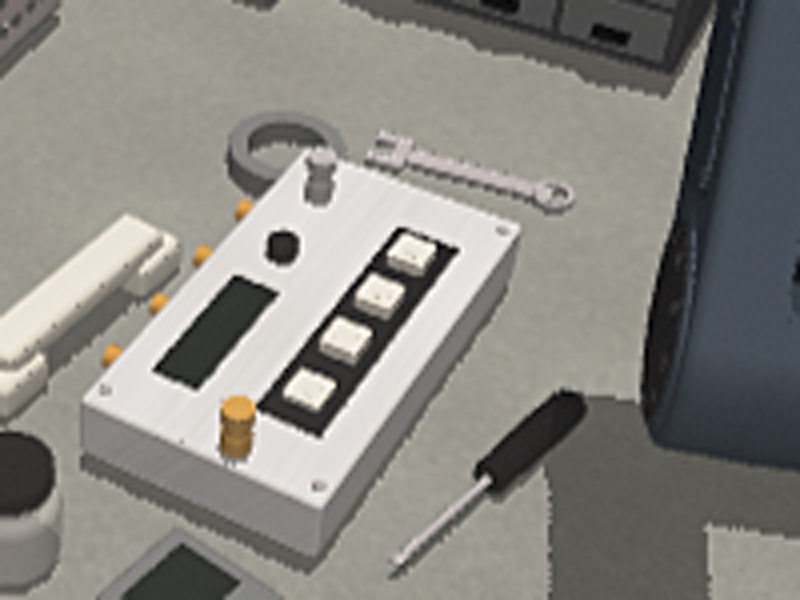

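The top view shows the four caps at crop (267,320), (350,324), (434,329) and (517,334). The adapters are at (163,284), left of the row, and (583,191), behind its right half. In the side view the leftmost key looks low, but I'll tap all four to find out.

```bash
python3 - <<'E'
from h import *
from scipy.optimize import least_squares
T=lambda p:(p[0]/4+200-.375,p[1]/4+170-.375); S=lambda p:(p[0]/4+230-.375,p[1]/4+110-.375)
obs=[]
L=lambda x,y,z:np.array([x,y,z])
for p,c in zip([(151,120),(649,147),(640,423),(134,393)],[(85,155),(85,-155),(-85,-155),(-85,155)]): obs.append(("top",T(p),L(*c,55)/1e3))
for p,c in zip([(521,229),(324,505),(82,405)],[(-85,-155),(-85,155),(85,155)]): obs.append(("side",S(p),L(*c,55)/1e3))
for p,y in zip([(267,320),(350,324),(434,329),(517,334)],(75,25,-25,-75)): obs.append(("top",T(p),L(-35,y,66)/1e3))
for p,y in zip([(310,387),(346,336),(379,293),(413,251)],(75,25,-25,-75)): obs.append(("side",S(p),L(-35,y,66)/1e3))
def W(v,l): c,s=np.cos(v[2]),np.sin(v[2]); return np.array([v[0]+c*l[0]-s*l[1],v[1]+s*l[0]+c*l[1],l[2]])
f=lambda v:np.concatenate([proj(c,W(v,l))-px for c,px,l in obs])
r=least_squares(f,[.49,-.08,0],loss="soft_l1",x_scale=.01);v=r.x
print(v,np.degrees(v[2]));print(np.round(r.fun if 0 else f(v).reshape(-1,2),1).tolist())
np.save("v.npy",v)
for y in(75,25,-25,-75):print(np.round(W(v,L(-35,y,67)/1e3),4))
for c,p in(("top",T((163,284))),("top",T((583,191)))):print(back(c,p,.089))
for c,p in(("side",S((238,405))),("side",S((320,155)))):print(back(c,p,.089))
o=get_obs();print(o["position"],R.from_quat(o["tool_rot"]).as_matrix()[:2,1])
E
```

```text
[ 0.48629532 -0.07867007 -0.0397895 ] -2.2797704306241076
[[-1.1, -0.3], [0.1, -0.5], [0.8, 0.4], [-1.0, 0.8], [1.1, -1.5], [-0.1, 0.9], [-0.9, -1.5], [-0.1, -0.0], [-0.1, 0.1], [-0.4, -0.0], [-0.3, -0.1], [0.3, -1.3], [0.2, -0.2], [0.4, -0.5], [-0.1, -0.5]]
[ 0.4543 -0.0023  0.067 ]
[ 0.4523 -0.0523  0.067 ]
[ 0.4503 -0.1023  0.067 ]
[ 0.4483 -0.1522  0.067 ]
[0.47387176 0.05971577 0.089     ]
[ 0.53261877 -0.18914031  0.089     ]
[0.47556584 0.0592629  0.089     ]
[ 0.53476294 -0.18740649  0.089     ]
[ 0.28127575 -0.55810034  0.22254285] [ 0.45001098 -0.89302302]
```

```bash
cat > s.py <<'E'
from h import *
import sys
v=np.load("v.npy");o=get_obs();M=R.from_quat(o["tool_rot"]).as_matrix();p=o["position"]
c,s=np.cos(v[2]),np.sin(v[2]);d=p[:2]-v[:2]
print("t",round(o["time"],2),"own mm",np.round([1e3*(c*d[0]+s*d[1]),1e3*(-s*d[0]+c*d[1]),1e3*p[2]],2),"F",np.round(o["ft_force"],2),"w",round(o["grip_width"]*1e3,1))
k=int(sys.argv[1]);y=(75,25,-25,-75)[k-1];l=(-.035,y/1e3)
t=np.array([v[0]+c*l[0]-s*l[1],v[1]+s*l[0]+c*l[1],p[2]])
print("to key tool mm",np.round(1e3*M.T@(t-p),2))
A=np.array([[0,0,-1],[s,-c,0],[-c,-s,0.]]).T
print("turn deg",np.round(np.degrees(R.from_matrix(M.T@A).as_rotvec()),2))
E
python3 -m inch '[[0,[0,0,0],[9.7,0,0]],[0,[0,0,0],[9.7,0,0]],[0,[0,0,0],[9.7,0,0]],[0,[0,0,0],[0,0,0]]]' 20; python3 s.py 1
```

```text
time: 1.0
position: [0.2813, -0.558, 0.2227]
tool_rot: [0.707, -0.02, -0.707, -0.02]
ft_force: [0.2, -0.5, -0.3]
grip_width: 0.0548
t 1.0 own mm [-185.78 -487.15  222.66] F [ 0.22 -0.49 -0.29] w 54.8
to key tool mm [-3.0000e-02 -5.6445e+02 -1.4195e+02]
turn deg [-0.9 -0.  -0. ]
```

```bash
python3 -m inch '[[0,[0,-56,-14],[-0.9,0,0]],[0,[0,-56,-14],[0,0,0]],[0,[0,-56,-14],[0,0,0]],[0,[0,-56,-14],[0,0,0]],[0,[0,-56,-14],[0,0,0]],[0,[0,-56,-14],[0,0,0]],[0,[0,-56,-14],[0,0,0]],[0,[0,-56,-14],[0,0,0]],[0,[0,-56,-14],[0,0,0]],[0,[0,-56,-14],[0,0,0]],[0,[0,0,0],[0,0,0]]]'; python3 s.py 1
```

```text
time: 2.38
position: [0.4436, 0.0105, 0.2226]
tool_rot: [0.711, -0.005, -0.703, 0.001]
ft_force: [-0.6, -0.3, 0.9]
grip_width: 0.0003
t 2.38 own mm [-46.21  87.36 222.63] F [-0.6  -0.27  0.85] w 0.3
to key tool mm [  0.23  12.73 -10.8 ]
turn deg [ 1.9  -0.64 -0.48]
```

```bash
python3 -m inch '[[0,[0,13,-11],[2,-0.6,-0.5]],[0,[0,0,0],[0,0,0]],[0,[40,0,0],[0,0,0]],[0,[40,0,0],[0,0,0]],[0,[40,0,0],[0,0,0]],[0,[0,0,0],[0,0,0]]]'; python3 s.py 1
```

```text
time: 3.12
position: [0.4589, -0.0134, 0.1015]
tool_rot: [0.709, -0.02, -0.705, -0.018]
ft_force: [-0.7, -0.2, 0.0]
grip_width: 0.0005
t 3.12 own mm [-29.96  64.14 101.45] F [-0.72 -0.18  0.04] w 0.5
to key tool mm [ -0.05 -10.79   5.19]
turn deg [-0.78 -0.35 -0.1 ]
```

```bash
python3 -m inch '[[0,[0,-11,5],[-0.8,-0.3,0]],[0,[0,0,0],[0,0,0]],[0,[0,0,0],[0,0,0]]]'; python3 s.py 1;  python3 -m inch '[[0,[20,0,0],[0,0,0]],[0,[0,0,0],[0,0,0]],[0,[0,0,0],[0,0,0]]]';python3 s.py 1
```

```text
time: 3.5
position: [0.4564, -0.0035, 0.1047]
tool_rot: [0.709, -0.016, -0.705, -0.013]
ft_force: [0.3, 0.4, -0.7]
grip_width: 0.0003
t 3.5 own mm [-32.86  73.96 104.68] F [ 0.28  0.4  -0.7 ] w 0.3
to key tool mm [-0.02 -1.04  2.14]
turn deg [-0.08 -0.37 -0.17]
time: 3.88
position: [0.4589, -0.0037, 0.0874]
tool_rot: [0.712, -0.016, -0.702, -0.012]
ft_force: [0.4, 0.1, 0.1]
grip_width: 0.0005
t 3.88 own mm [-30.38  73.85  87.44] F [0.37 0.06 0.15] w 0.5
to key tool mm [-0.07 -1.15  4.62]
turn deg [-0.01 -0.78 -0.26]
```

```bash
python3 -m inch '[[0,[0,-1,4.5],[0,-0.8,-0.2]],[0,[0,0,0],[0,0,0]],[0,[0,0,0],[0,0,0]]]'; python3 s.py 1;  python3 -m inch '[[0,[8,0,0],[0,0,0]],[0,[0,0,0],[0,0,0]],[0,[0,0,0],[0,0,0]]]'; python3 s.py 1; for i in 1 2 3; do python3 s.py 1|head -1;done
```

```text
time: 4.25
position: [0.4549, -0.0025, 0.0887]
tool_rot: [0.707, -0.014, -0.707, -0.014]
ft_force: [0.6, -0.3, 0.2]
grip_width: 0.0004
t 4.25 own mm [-34.41  74.86  88.72] F [ 0.61 -0.35  0.24] w 0.4
to key tool mm [-0.   -0.14  0.59]
turn deg [ 0.01 -0.06 -0.07]
time: 4.62
position: [0.4548, -0.0025, 0.08]
tool_rot: [0.707, -0.014, -0.707, -0.014]
ft_force: [0.5, -0.7, 0.0]
grip_width: 0.0004
t 4.62 own mm [-34.5   74.84  80.01] F [ 0.49 -0.66  0.01] w 0.4
to key tool mm [-0.   -0.16  0.5 ]
turn deg [ 0.01 -0.04 -0.07]
t 4.62 own mm [-34.5   74.84  80.01] F [ 0.49 -0.66  0.01] w 0.4
t 4.62 own mm [-34.5   74.84  80.01] F [ 0.49 -0.66  0.01] w 0.4
t 4.62 own mm [-34.5   74.84  80.01] F [ 0.49 -0.66  0.01] w 0.4
```

```bash
q(){ tail -5 | tr '\n' ' '; echo; }; python3 -m inch '[[0,[6,0,0.5],[0,0,0]],[0,[4,0,0],[0,0,0]],[0,[0,0,0],[0,0,0]],[0,[0,0,0],[0,0,0]]]'|q; python3 -m inch '[[0,[1,0,0],[0,0,0]],[0,[0,0,0],[0,0,0]]]'|q;python3 -m inch '[[0,[1,0,0],[0,0,0]],[0,[0,0,0],[0,0,0]]]'|q;python3 -m inch '[[0,[1,0,0],[0,0,0]],[0,[0,0,0],[0,0,0]]]'|q; python3 s.py 1
```

```text
time: 5.12 position: [0.4541, -0.0025, 0.069] tool_rot: [0.707, -0.014, -0.707, -0.014] ft_force: [-0.9, -0.4, 0.2] grip_width: 0.0003 
time: 5.38 position: [0.4543, -0.0025, 0.0681] tool_rot: [0.707, -0.014, -0.707, -0.014] ft_force: [0.4, -0.4, -0.1] grip_width: 0.0005 
time: 5.62 position: [0.4544, -0.0025, 0.0672] tool_rot: [0.707, -0.014, -0.707, -0.014] ft_force: [0.6, 1.3, -0.7] grip_width: 0.0004 
time: 5.88 position: [0.4544, -0.0026, 0.0661] tool_rot: [0.707, -0.014, -0.707, -0.014] ft_force: [-0.2, 1.0, 0.6] grip_width: 0.0005 
t 5.88 own mm [-34.89  74.78  66.15] F [-0.21  0.95  0.56] w 0.5
to key tool mm [-0.   -0.22  0.11]
turn deg [ 0.   -0.06 -0.07]
```

```bash
q(){ tail -5 | tr '\n' ' '; echo; }; python3 -m inch '[[0,[0.5,0,0],[0,0,0]],[0,[0,0,0],[0,0,0]]]'|q;python3 -m inch '[[0,[0.5,0,0],[0,0,0]],[0,[0,0,0],[0,0,0]]]'|q;python3 -m inch '[[0,[0,0,0],[0,0,0]]]'|q
```

```text
time: 6.12 position: [0.4544, -0.0025, 0.0656] tool_rot: [0.707, -0.014, -0.707, -0.014] ft_force: [-0.9, -0.3, -0.1] grip_width: 0.0006 
time: 6.38 position: [0.4544, -0.0026, 0.0651] tool_rot: [0.707, -0.014, -0.707, -0.014] ft_force: [-0.5, 0.1, -0.2] grip_width: 0.0004 
time: 6.5 position: [0.4544, -0.0026, 0.0651] tool_rot: [0.707, -0.014, -0.707, -0.014] ft_force: [-0.0, -0.7, 0.1] grip_width: 0.0003
```

```bash
q(){ tail -5 | tr '\n' ' '; echo; }; python3 -m inch '[[0,[1,0,0],[0,0,0]],[0,[0,0,0],[0,0,0]]]'|q;python3 -m inch '[[0,[1,0,0],[0,0,0]],[0,[0,0,0],[0,0,0]]]'|q;python3 -m inch '[[0,[0.5,0,0],[0,0,0]],[0,[0,0,0],[0,0,0]]]'|q
```

```text
time: 6.75 position: [0.4544, -0.0026, 0.064] tool_rot: [0.707, -0.014, -0.707, -0.014] ft_force: [-0.1, 0.3, -0.8] grip_width: 0.0006 
time: 7.0 position: [0.4544, -0.0026, 0.0629] tool_rot: [0.707, -0.015, -0.707, -0.014] ft_force: [0.1, -1.1, -1.0] grip_width: 0.0001 
time: 7.25 position: [0.4545, -0.0026, 0.0625] tool_rot: [0.707, -0.015, -0.707, -0.014] ft_force: [0.1, -0.4, 1.2] grip_width: 0.0005
```

```bash
q(){ tail -5 | tr '\n' ' '; echo; }; python3 -m inch '[[0,[0.5,0,0],[0,0,0]],[0,[0,0,0],[0,0,0]]]'|q
```

```text
time: 7.5 position: [0.4545, -0.0026, 0.0625] tool_rot: [0.707, -0.015, -0.706, -0.014] ft_force: [0.1, -1.1, 2.0] grip_width: 0.0006
```

```bash
q(){ tail -5 | tr '\n' ' '; echo; }; python3 -m inch '[[0,[0.7,0,0],[0,0,0]]]'|q; python3 -m inch '[[0,[0,0,0],[0,0,0]]]'|q; python3 -m inch '[[0,[-4,0,0],[0,0,0]],[0,[-10,0,0],[0,0,0]],[0,[-5,0,0],[0,0,0]],[0,[0,0,0],[0,0,0]]]'|q; python3 s.py 2
```

```text
time: 7.62 position: [0.4545, -0.0026, 0.0621] tool_rot: [0.708, -0.015, -0.706, -0.013] ft_force: [-1.0, 0.4, 5.5] grip_width: 0.0005 
time: 7.75 position: [0.4545, -0.0026, 0.0623] tool_rot: [0.708, -0.015, -0.706, -0.013] ft_force: [-1.2, 0.1, 5.3] grip_width: 0.0004 
time: 8.25 position: [0.4547, -0.0025, 0.0824] tool_rot: [0.708, -0.015, -0.706, -0.013] ft_force: [-0.3, 0.3, 0.5] grip_width: 0.0003 
t 8.25 own mm [-34.65  74.81  82.43] F [-0.3   0.3   0.52] w 0.3
to key tool mm [ 0.08 49.81  0.37]
turn deg [ 0.02 -0.13 -0.09]
```

Key 1 gave nothing at 67 mm and firm contact at about 62.4 mm, held under 5.5 N, so it is latched. I'll still tap the others in order.

```bash
q(){ tail -5 | tr '\n' ' '; echo; }; python3 -m inch '[[0,[0,25,0.4],[0,0,0]],[0,[0,25,0],[0,0,0]],[0,[0,0,0],[0,0,0]],[0,[0,0,0],[0,0,0]]]'|q; python3 s.py 2
```

```text
time: 8.75 position: [0.4521, -0.0529, 0.0825] tool_rot: [0.708, -0.014, -0.706, -0.013] ft_force: [-0.2, 0.9, 0.5] grip_width: 0.0007 
t 8.75 own mm [-35.23  24.4   82.54] F [-0.19  0.86  0.49] w 0.7
to key tool mm [-0.   -0.6  -0.23]
turn deg [ 0.06 -0.12 -0.07]
```

```bash
q(){ tail -5 | tr '\n' ' '; echo; }; python3 -m inch '[[0,[8,-0.5,0],[0,0,0]],[0,[0,0,0],[0,0,0]],[0,[5,0,0],[0,0,0]],[0,[0,0,0],[0,0,0]],[0,[0,0,0],[0,0,0]]]'|q; python3 -m inch '[[0,[0.6,0,0],[0,0,0]],[0,[0,0,0],[0,0,0]]]'|q;
```

```text
time: 9.38 position: [0.4514, -0.0502, 0.0682] tool_rot: [0.707, -0.013, -0.707, -0.013] ft_force: [-0.5, 0.6, -0.1] grip_width: 0.0009 
time: 9.62 position: [0.4516, -0.0503, 0.0677] tool_rot: [0.707, -0.013, -0.707, -0.012] ft_force: [0.1, -0.0, -0.1] grip_width: 0.0002
```

```bash
q(){ tail -5 | tr '\n' ' '; echo; }; python3 -m inch '[[0,[0.3,0,0],[0,0,0]],[0,[0,0,0],[0,0,0]]]'|q;python3 -m inch '[[0,[0.3,0,0],[0,0,0]],[0,[0,0,0],[0,0,0]]]'|q
```

```text
time: 9.88 position: [0.4517, -0.0504, 0.0675] tool_rot: [0.707, -0.013, -0.707, -0.013] ft_force: [-0.4, 0.7, 1.3] grip_width: 0.0003 
time: 10.12 position: [0.4517, -0.0504, 0.0674] tool_rot: [0.707, -0.013, -0.707, -0.013] ft_force: [-1.0, -0.3, 0.4] grip_width: 0.0003
```

```bash
q(){ tail -5 | tr '\n' ' '; echo; }; python3 -m inch '[[0,[0.3,0,0],[0,0,0]]]'|q;python3 -m inch '[[0,[0.3,0,0],[0,0,0]]]'|q
```

```text
time: 10.25 position: [0.4517, -0.0504, 0.0673] tool_rot: [0.708, -0.013, -0.706, -0.013] ft_force: [-0.7, 1.2, 3.1] grip_width: 0.0009 
time: 10.38 position: [0.4517, -0.0504, 0.0671] tool_rot: [0.708, -0.013, -0.706, -0.012] ft_force: [-0.0, -0.2, 3.6] grip_width: 0.0004
```

Key 2 is out: firm contact at 67.2 mm with about 3.5 N. On to key 3.

```bash
q(){ tail -5 | tr '\n' ' '; echo; }; python3 -m inch '[[0,[-4,0,0],[0,0,0]],[0,[-8,0,0],[0,0,0]],[0,[0,0,0],[0,0,0]],[0,[0,27,0],[0,0,0]],[0,[0,24,0],[0,0,0]],[0,[0,0,0],[0,0,0]],[0,[0,0,0],[0,0,0]],[0,[0,0,0],[0,0,0]]]'|q; python3 s.py 3
```

```text
time: 11.38 position: [0.4495, -0.1011, 0.0799] tool_rot: [0.707, -0.012, -0.707, -0.012] ft_force: [-1.1, -0.2, -0.6] grip_width: 0.0003 
t 11.38 own mm [-35.87 -23.85  79.95] F [-1.06 -0.16 -0.62] w 0.3
to key tool mm [ 0.    1.15 -0.86]
turn deg [ 0.31 -0.07 -0.01]
```

```bash
q(){ tail -5 | tr '\n' ' '; echo; }; python3 -m inch '[[0,[6,1,-0.8],[0,0,0]],[0,[0,0,0],[0,0,0]],[0,[5,0,0],[0,0,0]],[0,[0,0,0],[0,0,0]],[0,[0,0,0],[0,0,0]]]'|q; python3 -m inch '[[0,[0.4,0,0],[0,0,0]],[0,[0,0,0],[0,0,0]]]'|q
```

```text
time: 12.0 position: [0.45, -0.1006, 0.0679] tool_rot: [-0.707, 0.011, 0.707, 0.012] ft_force: [0.2, -0.2, 0.5] grip_width: 0.0005 
time: 12.25 position: [0.45, -0.1007, 0.0676] tool_rot: [0.707, -0.011, -0.707, -0.012] ft_force: [0.2, -0.1, -0.5] grip_width: 0.0008
```

```bash
q(){ tail -5 | tr '\n' ' '; echo; }; python3 -m inch '[[0,[0.3,0,0],[0,0,0]]]'|q;python3 -m inch '[[0,[0.3,0,0],[0,0,0]]]'|q
```

```text
time: 12.38 position: [0.4501, -0.1007, 0.0674] tool_rot: [0.707, -0.011, -0.707, -0.012] ft_force: [-0.2, 0.4, 3.6] grip_width: 0.0008 
time: 12.5 position: [0.4501, -0.1007, 0.0674] tool_rot: [0.707, -0.011, -0.707, -0.012] ft_force: [-0.8, 1.0, 4.0] grip_width: 0.0004
```

Key 3 is out: contact at 67.4 mm. On to key 4.

```bash
q(){ tail -5 | tr '\n' ' '; echo; }; python3 -m inch '[[0,[-4,0,0],[0,0,0]],[0,[-8,0,0],[0,0,0]],[0,[0,0,0],[0,0,0]],[0,[0,27,0],[0,0,0]],[0,[0,24,0],[0,0,0]],[0,[0,0,0],[0,0,0]],[0,[0,0,0],[0,0,0]],[0,[0,0,0],[0,0,0]]]'|q; python3 s.py 4
```

```text
time: 13.5 position: [0.448, -0.1512, 0.0805] tool_rot: [0.707, -0.011, -0.707, -0.011] ft_force: [0.5, 0.4, 0.4] grip_width: 0.0003 
t 13.5 own mm [-35.34 -73.97  80.47] F [0.55 0.35 0.4 ] w 0.3
to key tool mm [-0.    1.03 -0.33]
turn deg [ 0.5  -0.02  0.05]
```

```bash
q(){ tail -5 | tr '\n' ' '; echo; }; python3 -m inch '[[0,[6,1,0],[0,0,0]],[0,[0,0,0],[0,0,0]],[0,[5.5,0,0],[0,0,0]],[0,[0,0,0],[0,0,0]],[0,[0,0,0],[0,0,0]]]'|q; python3 -m inch '[[0,[0.4,0,0],[0,0,0]],[0,[0,0,0],[0,0,0]]]'|q
```

```text
time: 14.12 position: [0.4476, -0.1505, 0.0678] tool_rot: [-0.707, 0.01, 0.707, 0.011] ft_force: [0.6, 0.2, 0.3] grip_width: 0.0006 
time: 14.38 position: [0.4477, -0.1506, 0.0675] tool_rot: [-0.707, 0.01, 0.707, 0.011] ft_force: [0.7, 0.3, -0.1] grip_width: 0.0002
```

```bash
q(){ tail -5 | tr '\n' ' '; echo; }; python3 -m inch '[[0,[0.3,0,0],[0,0,0]]]'|q;python3 -m inch '[[0,[0.2,0,0],[0,0,0]]]'|q
```

```text
time: 14.5 position: [0.4477, -0.1506, 0.0674] tool_rot: [-0.707, 0.01, 0.707, 0.011] ft_force: [0.4, 0.2, 2.7] grip_width: 0.0005 
time: 14.62 position: [0.4477, -0.1506, 0.0674] tool_rot: [-0.707, 0.01, 0.707, 0.011] ft_force: [-0.9, 1.3, 2.3] grip_width: 0.0006
```

Key 4 is out too. Back to key 1, the latched one, passing above the others.

```bash
q(){ tail -5 | tr '\n' ' '; echo; }; python3 -m inch '[[0,[-4,0,0],[0,0,0]],[0,[-16,0,0],[0,0,0]],[0,[0,0,0],[0,0,0]],[0,[0,-35,0],[0,0,0]],[0,[0,-40,0],[0,0,0]],[0,[0,-40,0],[0,0,0]],[0,[0,-30,0],[0,0,0]],[0,[0,0,0],[0,0,0]],[0,[0,0,0],[0,0,0]],[0,[0,0,0],[0,0,0]]]'|q; python3 s.py 1
```

```text
time: 15.88 position: [0.453, -0.0044, 0.0859] tool_rot: [0.707, -0.011, -0.707, -0.012] ft_force: [-0.3, -0.3, 0.2] grip_width: 0.0004 
t 15.88 own mm [-36.21  72.9   85.92] F [-0.29 -0.3   0.25] w 0.4
to key tool mm [ 0.   -2.09 -1.22]
turn deg [ 0.42 -0.02  0.  ]
```

```bash
q(){ tail -5 | tr '\n' ' '; echo; }; python3 -m inch '[[0,[10,-2,-1.2],[0.4,0,0]],[0,[8,0,0],[0,0,0]],[0,[0,0,0],[0,0,0]],[0,[3,0,0],[0,0,0]],[0,[0,0,0],[0,0,0]],[0,[0,0,0],[0,0,0]]]'|q; python3 -m inch '[[0,[1,0,0],[0,0,0]],[0,[0,0,0],[0,0,0]]]'|q; python3 s.py 1
```

```text
time: 16.62 position: [0.4547, -0.0043, 0.063] tool_rot: [0.707, -0.015, -0.707, -0.015] ft_force: [-0.4, 0.3, -0.2] grip_width: 0.0002 
time: 16.88 position: [0.4548, -0.0043, 0.0625] tool_rot: [0.707, -0.015, -0.707, -0.015] ft_force: [0.2, 0.3, -0.5] grip_width: 0.0006 
t 16.88 own mm [-34.43  73.05  62.53] F [ 0.19  0.26 -0.48] w 0.6
to key tool mm [-0.   -1.95  0.57]
turn deg [-0.2  -0.05 -0.02]
```

Still latched, contact just at 62.5 mm. Now I'll press it home in small steps.

```bash
q(){ tail -5 | tr '\n' ' '; echo; }; for i in 1; do python3 -m inch '[[0,[0.6,0,0],[0,0,0]]]'|q; python3 -m inch '[[0,[0.6,0,0],[0,0,0]]]'|q; python3 -m inch '[[0,[0.6,0,0],[0,0,0]]]'|q; python3 -m inch '[[0,[0.6,0,0],[0,0,0]]]'|q; done
```

```text
time: 17.0 position: [0.4548, -0.0043, 0.0623] tool_rot: [0.707, -0.015, -0.707, -0.015] ft_force: [-0.9, -0.4, 6.1] grip_width: -0.0001 
time: 17.12 position: [0.4548, -0.0043, 0.0621] tool_rot: [0.707, -0.015, -0.706, -0.015] ft_force: [-0.3, 0.2, 5.5] grip_width: 0.0005 
time: 17.25 position: [0.4549, -0.0043, 0.0619] tool_rot: [0.708, -0.015, -0.706, -0.015] ft_force: [-0.6, -0.4, 5.1] grip_width: 0.0007 
time: 17.38 position: [0.4548, -0.0043, 0.0617] tool_rot: [0.708, -0.015, -0.706, -0.015] ft_force: [-0.3, 0.1, 5.9] grip_width: 0.0005
```

```bash
q(){ tail -5 | tr '\n' ' '; echo; }; python3 -m inch '[[0,[1,0,0],[0,0,0]]]'|q; python3 -m inch '[[0,[1,0,0],[0,0,0]]]'|q; python3 -m inch '[[0,[1,0,0],[0,0,0]]]'|q; python3 -m inch '[[0,[0.8,0,0],[0,0,0]]]'|q
```

```text
time: 17.5 position: [0.4548, -0.0043, 0.0611] tool_rot: [0.708, -0.015, -0.706, -0.015] ft_force: [-1.8, 1.0, 6.4] grip_width: 0.0001 
time: 17.62 position: [0.4548, -0.0043, 0.0606] tool_rot: [0.708, -0.015, -0.706, -0.015] ft_force: [-1.1, -0.2, 7.4] grip_width: 0.0008 
time: 17.75 position: [0.4549, -0.0043, 0.0601] tool_rot: [0.708, -0.015, -0.706, -0.015] ft_force: [-1.0, -0.5, 7.1] grip_width: 0.0007 
time: 17.88 position: [0.4549, -0.0043, 0.0597] tool_rot: [0.708, -0.015, -0.706, -0.014] ft_force: [-0.2, -0.3, 5.7] grip_width: 0.0004
```

```bash
q(){ tail -5 | tr '\n' ' '; echo; }; python3 -m inch '[[0,[0.8,0,0],[0,0,0]]]'|q; python3 -m inch '[[0,[0.8,0,0],[0,0,0]]]'|q
```

```text
time: 18.0 position: [0.4548, -0.0043, 0.0595] tool_rot: [0.708, -0.015, -0.706, -0.014] ft_force: [-1.7, -0.3, 11.3] grip_width: 0.0009 
time: 18.12 position: [0.4548, -0.0043, 0.0596] tool_rot: [0.708, -0.015, -0.705, -0.014] ft_force: [-1.3, -0.2, 13.5] grip_width: 0.0005
```

```bash
q(){ tail -5 | tr '\n' ' '; echo; }; python3 -m inch '[[0,[0.8,0,0],[0,0,0]]]'|q
```

```text
time: 18.25 position: [0.4549, -0.0043, 0.0598] tool_rot: [0.709, -0.016, -0.705, -0.014] ft_force: [-1.8, -0.2, 12.0] grip_width: 0.0005
```

At the firm stop (59.6 mm, 12–13 N). Let go slowly, then rise clear.

```bash
q(){ tail -5 | tr '\n' ' '; echo; }; python3 -m inch '[[0,[-2,0,0],[0,0,0]]]'|q; python3 -m inch '[[0,[-2,0,0],[0,0,0]]]'|q; python3 -m inch '[[0,[-2,0,0],[0,0,0]]]'|q;  python3 -m inch '[[0,[-4,0,0],[0,0,0]],[0,[-10,0,0],[0,0,0]],[0,[0,0,0],[0,0,0]],[0,[0,0,0],[0,0,0]]]'|q; python3 s.py 1
```

```text
time: 18.38 position: [0.4548, -0.0043, 0.0625] tool_rot: [0.709, -0.016, -0.705, -0.014] ft_force: [-1.5, -0.5, 6.7] grip_width: 0.0004 
time: 18.5 position: [0.4548, -0.0043, 0.0651] tool_rot: [0.709, -0.016, -0.705, -0.014] ft_force: [-0.1, -0.1, 4.6] grip_width: 0.0007 
time: 18.62 position: [0.4548, -0.0043, 0.0675] tool_rot: [0.709, -0.016, -0.705, -0.014] ft_force: [-1.2, -0.5, 1.7] grip_width: 0.0006 
time: 19.12 position: [0.455, -0.0042, 0.0822] tool_rot: [0.709, -0.016, -0.705, -0.014] ft_force: [-0.0, -0.2, 0.3] grip_width: 0.0004 
t 19.12 own mm [-34.21  73.13  82.22] F [-0.04 -0.22  0.32] w 0.4
to key tool mm [-0.01 -1.87  0.8 ]
turn deg [-0.11 -0.4  -0.13]
```

```bash
python3 -m inch '[[0,[-40,0,0],[0,0,0]],[0,[-50,0,0],[0,0,0]],[0,[-50,0,0],[0,0,0]],[0,[-40,0,0],[0,0,0]],[0,[0,30,0],[0,0,0]],[0,[0,50,0],[0,0,0]],[0,[0,50,0],[0,0,0]],[0,[0,50,0],[0,0,0]],[0,[0,50,0],[0,0,0]],[0,[0,50,0],[0,0,0]],[0,[0,0,0],[0,0,0]],[0,[0,0,0],[0,0,0]]]'|tail -5; python3 - <<'E'
from h import *
b=imaging.camera("side")[...,::-1];a=imaging.camera("top")[...,::-1]
f=lambda i:cv2.resize(i,None,fx=3,fy=3,interpolation=cv2.INTER_CUBIC)
old=cv2.imread("pics/side0.png")
s=lambda i:f(i[140:230,280:360])
cv2.imwrite("pics/end.png",np.vstack([np.hstack([s(old),s(b)]),cv2.resize(a[170:320,200:400],(480,320))]))
E
```

```text
time: 20.62
position: [0.4408, -0.2908, 0.2655]
tool_rot: [0.708, -0.014, -0.706, -0.014]
ft_force: [0.4, 0.3, -0.3]
grip_width: 0.0
```

View pics/end.png

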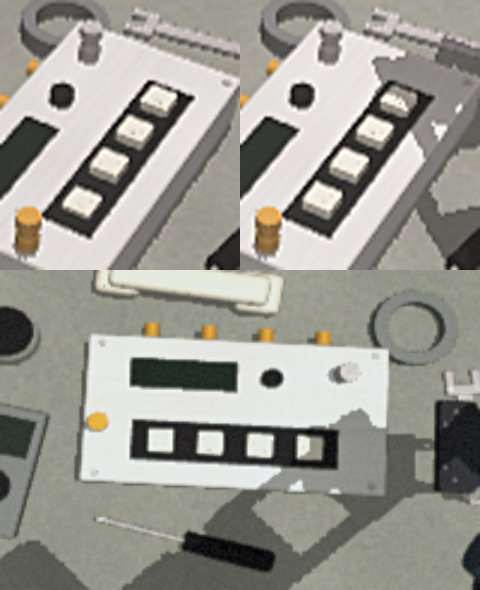

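The before/after side crops show the leftmost key, low at (82,202) before, now level with the rest at (322,198). The adapters, screwdriver, handset and tape roll are where they were.

```bash
python3 -c "
from rig import robot,get_obs
print(robot.hand_in(), get_obs()['time'])"
```

```text
the job is handed in; nothing more can be done
the job is handed in; nothing more can be done
```

The latched key was the leftmost one. I pressed it home and released it, and it now stands level with the other three. The job is handed in; the last clock reading before that was 20.6 s.

- **Finding it:** I tapped all four keys from left to right. The leftmost met the finger only at about 62.4 mm and held at about 5.5 N, so it was latched. The other three met it at about 67.3 mm. Those taps read about 3.6, 4.0 and 2.7 N, with roughly 1 N of sensor noise. The third key's tap was therefore right at the 4 N where an out key starts to yield, but it did not move visibly.
- **Releasing it:** I pressed the leftmost key to its stop, reading about 59.6 mm. The force there read 12–13.5 N, briefly a little over the 12 N allowance. As the finger left, the key still pushed back with 4.6 N at 65 mm, so it came up past its latched height.
- **Last checks:** The final side picture shows all four caps level. In the final pictures both adapters, the screwdriver, handset and tape roll look unmoved. The jar, meter and spanner were only partly in view, and I checked all of these by eye only. The robot was well clear, at a height of about 0.27 m.

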